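Clamp a ceramic jar in a ratchet vise

ROBOT

A 7-joint arm with a two-finger parallel gripper is mounted at the origin on the work surface. World frame = base frame: x ahead of the robot, y to its left, z up, the work surface at z = 0. Lengths are in m, angles in rad, forces in N, time in s.
With the tool pointing down it reaches from about 0.4 to 0.75 m from the base axis. Payload 19.5 kg.
Tool frame: the origin (TCP) lies midway between the tips of the shut fingers; the grasp point (between the pads) lies pinch_z behind it (pinch_z is the distance from the TCP to the grasp point, in m); z points along the fingers, y is the line along which they close (so a half turn about z gives the same grasp; the last joint's range is limited). The gripper opens to 85 mm and grips with 20 to 120 N. Pads are 22 mm wide; open, the fingers measure 114 mm over their backs; the gripper's body (76 mm by 85 mm) begins 54 mm behind the grasp point. The pads swing forward as they close: fully open they stand 13 mm farther back than shut.
Start: joints at [1.143, 0.707, -0.028, 1.485, 0.022, 0.951, -0.075], TCP at [0.216, -0.533, 0.231] pointing down, gripper open.
Joint ranges: [-2.71, 2.71], [-0.32, 2.16], [-1.57, 1.52], [0, 2.45], [-1.46, 4.6], [0, 2.02], [-2.83, 2.83]. Speed limits (rad/s): [1.89, 1.89, 2.57, 2.57, 3.01, 3.01, 3.01].

INTERFACE

Orientations are given as a 3x3 rotation matrix whose columns are the frame's x, y, z axes.
In Python, from workcell import * gives the robot as it stands.
- The arm moves only by the tool move_arm, never from a script. Its argument "targets" is a list of rows, each an object of numbers: "x", "y", "z": the shift along the world's x, y, z in units of 750 mm (1.0 is 750 mm); "turn": the turn about the world's z in units of 45 degrees (1.0 is 45 degrees); "fingers": the closure, from 0 (fully open) to 1 (shut). In form: [{"x": .., "y": .., "z": .., "turn": .., "fingers": ..}, ...]. A call has 1 to 8 rows; each row is the pose to reach, as a shift and turn from the pose commanded when the call began; what a row does not reach only later rows make up. A row lasts 1/8 s, in which the tool goes at most 62.5 mm and 10.7 degrees, less where a joint would pass 70% of its speed; a pose out of reach is approached as far as the arm can. A call with a number of a shift or a turn outside -1 to 1 is refused whole. A call with a gripper value outside its range is refused whole. The fingers move at their own pace and stop on an object; "force" is the grip in N (left out, the last holds). Time passes only in rows, so rows that repeat a pose let the fingers close. It gives the time, the measured TCP pose, the force, the opening and the grip force at its end, in the units of the state.
- get_obs(): the state, without advancing time (a new reading comes with each control period).
- read_camera(name): name is "side" or "top"; returns a dict with "img" (420x560x3 uint8, red, green, blue), "fx", "fy", "cx", "cy" (pixels), "origin" and "orientation" of the camera in the world. Camera axes: x right, y down, z forward; pixel columns grow to the right and rows downward; lengths in m; the calibration is good to about 2 mm. A picture is of the moment at which its call begins. There is no depth.
- hand_in(): hands the job in; it is judged then, once.
The state is a dict: "time_s": time; "joint_positions": joint angles; "dq": joint speeds; "tau": joint torques, N m; "tool_pos": TCP position; "eef_rot": TCP orientation; "wrist_force": force on the tool from outside, world axes, zero at the start; "torque": the same for the moment, N m; "gripper_width": opening from 0.0 (shut) to 1.0 (fully open); "grasp_force": force on a finger pad.
Only numpy, scipy, OpenCV 4.12 (cv2) and the standard library are available. Lean on these libraries where they do the work, as an engineer would, in place of code of your own. Each camera call takes 0.05 s, during which the arm holds its last target. There are 200 camera calls.

TASK

Stand the small lidded ceramic jar upright in the open restoration vise, between the V stop and the sliding jaw, and let go of it. Then turn the vise's ratchet knob clockwise, regripping as needed, until the jaw holds the jar against the stop and the ratchet slips and clicks; stop after the first or second click (a third is too many) and leave the jar clamped, with the knob released. Treat the jar gently, keep it upright and leave the bottle, the bowl and the tape where they are.

Things in the scene. Friction and masses are not known exactly. Their poses are not given: they have to be found in the camera images.
- vise: low grey bench vise, fixed. Origin: centre of its underside. Bed 110 (x) x 250 (y) x 14 mm high. At the -y end a V stop, then the open gap, the sliding jaw, and at the +y end the ratchet housing (70 x 56 mm, y = 57 to 113 mm, top at z = 50 mm) with the knob on top. Stop and jaw are 60 mm wide in x and reach to z = 41 mm.
- seat (a point): point on the vise's bed (x 0, y -44, z 14 mm in its frame) where the jar's underside can be stood, with 6 mm to the jaw as it starts and 6 to 24 mm to the stop. Axes as the vise's. The V stop (V open to +y) was left at an unreported setting: a jar pressed into it has its axis at x = 0 and somewhere from y = -68 to -50 mm. The stop stays put under load.
- jaw_face (a point): top centre of the sliding jaw's rubber face, 41 mm above the table; at the start at y = -13 mm in the vise's frame. The jaw travels to -y, 10 mm per radian of the knob turned clockwise seen from above, 34 mm at most; it does not run back by itself. Its face is sprung and yields 1 to 2 mm under the clamping load (about 13 N).
- jaw: the sliding jaw, a steel block with a flat rubber face towards the stop. Its origin is that of the vise at the start and moves with it along the vise's y.
- knob_grip (a point): grip point of the ratchet knob, on its vertical axis, x 0, y 75 mm in the vise's frame, 83 mm above the table. Black bar 42 mm long along this point's x, 14 mm thick along its y, 34 mm high (top 95 mm above the table), on a skirt 44 mm across. Clockwise from above closes the jaw. Running free it takes 0.1 to 0.2 N m; with the jaw clamped up to 0.3 N m, then the ratchet slips.
- pin (a joint): tell-tale pin, 8 mm across, in the knob's top: flush (0 m) at first, rises 0.001 m a click; its reading is too noisy to stop by. A click is 1/20 turn of the knob (0.31 rad), jaw clamped: the torque rises, drops suddenly by 0.15 N m or more, to none or even pushing on, then rises again. Let go, the knob settles at the nearest click, back if not half-way past (0.08 rad beyond the drop is safe).
- jar: lidded ceramic jar, pale celadon, 0.15 to 0.3 kg. Origin: centre of its underside, z up. Straight round body 50 mm across from z = 0 to 70 mm, then shoulder and lid with a small button, 96 mm high over all. Loose on the table at the start. Its x and y axes mean nothing.
- solvent: amber bottle, 52 mm across, 115 mm high; leave alone. Origin: centre of its underside.
- bowl: celadon bowl, 130 mm across, 50 mm high; leave alone. Origin: centre of its underside.
- tape: roll of paper tape, 90 mm across, 25 mm high; leave alone. Origin: centre of its underside.
Not all that is in view belongs to the job. Leave any pink or purple look-alike of the jar alone.

How it is judged:
On the way, in this order (a step that is already met when the one before it is completed fails the run):
1. the jar stands upright on the vise's bed between stop and jaw, let go, before the ratchet has slipped (distance between jar and seat below 0.03 m and angle between jar's own z axis and vertical below 0.1 rad and contact force between the fingers and jar below 0.1 N and value of joint pin below 0.0003 m), for 0.2 s.
2. the jaw clamps the jar and the ratchet has clicked (contact force between jaw and jar above 2 N and value of joint pin above 0.0004 m), for 0.1 s.
At the end, for the whole second after the job is handed in: The jar stands on the vise's bed (underside 10 to 20 mm above the table), upright within 0.1 rad, its axis within 6 mm of the vise's middle line, at rest, held by the jaw with more than 2 N; the ratchet has slipped by one or two clicks (pin raised 0.4 to 2.7 mm) (all of step 2 and value of joint pin below 0.0027 m and x of jar in the frame of vise between -0.006 and 0.006 m and z of jar in the frame of vise between 0.01 and 0.02 m and angle between jar's own z axis and vertical below 0.1 rad and linear speed of jar below 0.01 m/s); the robot touches nothing.
It fails at once if the ratchet is run on to a third click (pin above 2.7 mm) (value of joint pin above 0.0027 m).
It fails at once if the jar is tipped by more than 0.5 rad (angle between jar's own z axis and vertical above 0.5 rad).
It fails at once if the jar is pressed on the vise with more than 90 N (contact force between jar and vise above 90 N).
It fails at once if the bottle, the bowl or the tape is moved by more than 30 mm (distance of any of solvent, bowl, tape from where it was at the start of the episode above 0.03 m).
It also fails if it takes over 72 s, if anything falls off the work surface, if the arm or the gripper's body presses on something with over 40 N, if the wrist force passes 120 N, or if a joint passes its speed limit or range.

## Working session

There is one attempt and no reset: what is moved stays moved. The work goes in short steps, Python scripts to look and compute and a tool call to move; the robot and the scene stay as the last step left them, time stands still between calls to the robot, and variables do not carry over. Pictures are saved under pics/ and viewed, at most 10 in all, crops included, and the job is handed in when it is done.

Besides the shell and the picture viewer there is one more tool, called after "Emit:" as name(argument=value, ...) on one line, values as JSON. move_arm: Moves the arm, as the interface text tells. Shifts and turns lie within -1 to 1; 1 stands for 750 mm of shift or 45 degrees of turn. Its arguments: {"type":"object","properties":{"targets":{"type":"array","items":{"type":"object","properties":{"x":{"type":"number"},"y":{"type":"number"},"z":{"type":"number"},"turn":{"type":"number"},"fingers":{"type":"number"}}}},"force":{"type":"number"}},"required":["targets"]}

```bash
mkdir -p pics
cat > h.py <<'E'
from workcell import *
import numpy as np, cv2
def shot(n,f):
    c=read_camera(n); cv2.imwrite(f'pics/{f}.png',cv2.cvtColor(c['img'],cv2.COLOR_RGB2BGR)); return c
def ray(c,u,v):
    d=np.array(c['orientation'])@np.array([(u-c['cx'])/c['fx'],(v-c['cy'])/c['fy'],1]); return np.array(c['origin']),d
def atz(c,u,v,z):
    o,d=ray(c,u,v); return o+d*(z-o[2])/d[2]
def tri(c1,p1,c2,p2):
    o1,d1=ray(c1,*p1);o2,d2=ray(c2,*p2)
    s=np.linalg.lstsq(np.c_[d1,-d2],o2-o1,rcond=None)[0]
    a=o1+d1*s[0];b=o2+d2*s[1]; return (a+b)/2,np.linalg.norm(a-b)
def proj(c,p):
    q=np.array(c['orientation']).T@(np.array(p)-c['origin']); return c['fx']*q[0]/q[2]+c['cx'],c['fy']*q[1]/q[2]+c['cy']
E
python3 - <<'E'
from h import *
import pickle
s={n:shot(n,n) for n in('side','top')}
pickle.dump(s,open('c.pkl','wb'))
for n in s: print(n,{k:np.round(v,3).tolist() for k,v in s[n].items() if k!='img'})
print(get_obs()); 
import workcell; print([k for k in dir(workcell) if 'pinch' in k], globals().get('pinch_z'))
E
```

```text
side {'fx': 489.356, 'fy': 489.356, 'cx': 273.082, 'cy': 203.365, 'origin': [0.46, 0.883, 0.873], 'orientation': [[-0.99, -0.082, 0.117], [-0.141, 0.687, -0.713], [-0.022, -0.722, -0.691]]}
top {'fx': 478.638, 'fy': 478.638, 'cx': 277.263, 'cy': 214.1, 'origin': [0.469, 0.045, 1.301], 'orientation': [[0.015, -0.993, 0.117], [-1.0, -0.016, -0.001], [0.003, -0.117, -0.993]]}
{'time_s': 0.1, 'joint_positions': array([ 1.1432913 ,  0.70705089, -0.02758228,  1.48493888,  0.02199448,
        0.95090788, -0.07549526]), 'dq': array([ 0.00042412, -0.00195419,  0.00067563, -0.0021979 ,  0.00040185,
       -0.00104639, -0.00038161]), 'tau': array([ 2.08234502e-03, -8.84297991e+01,  1.23655625e+00, -2.36453891e+01,
        1.70559139e-02,  5.05658652e-03,  2.93301741e-05]), 'tool_pos': array([ 0.21627276, -0.53252288,  0.23087186]), 'eef_rot': array([[ 9.26505512e-01,  3.76280957e-01, -4.21905361e-04],
       [ 3.76281190e-01, -9.26505067e-01,  9.09574406e-04],
       [-4.86419273e-05, -1.00148075e-03, -9.99999497e-01]]), 'wrist_force': array([-0.08557417, -0.32632222,  0.29778015]), 'torque': array([ 0.03607462,  0.01626421, -0.00073548]), 'grasp_force': 0.0, 'gripper_width': 1.000633603850786}
['pinch_z'] 0.0187
```

View pics/side.png

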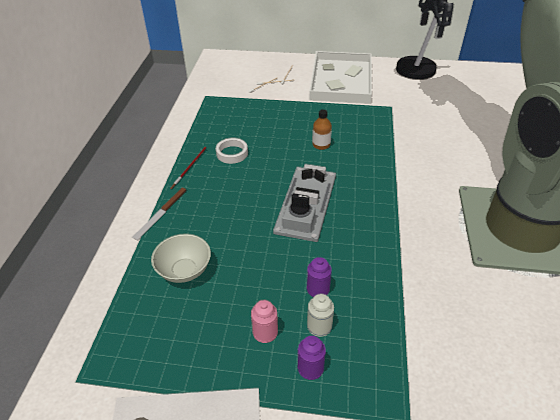

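View pics/top.png

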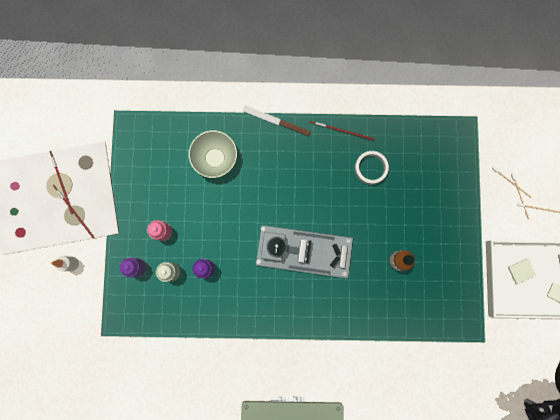

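Side: jar about (320,314), purple jars at (319,276) and (312,357), pink at (264,320), vise at (305,202). Top: jar at (167,271) between purple jars at (132,267) and (203,268), vise centre at (305,252). Enlarging next.

Run:
```python
import cv2,numpy as np
t=cv2.imread('pics/top.png');s=cv2.imread('pics/side.png')
R=lambda i,x,y,w,h,k:cv2.resize(i[y:y+h,x:x+w],None,fx=k,fy=k,interpolation=cv2.INTER_CUBIC)
a=R(t,250,220,110,65,7)          #770x455
cv2.imwrite('pics/ct.png',a)
b=R(s,270,160,70,85,7)           #490x595
c=R(s,295,285,50,60,6)           #300x360
d=R(t,142,245,50,38,6)           #300x228
o=np.zeros((595,795,3),np.uint8);o[:,:490]=b;o[:360,495:]=c;o[365:593,495:]=d
cv2.imwrite('pics/cs.png',o)
```

```text
(no output)
```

View pics/ct.png

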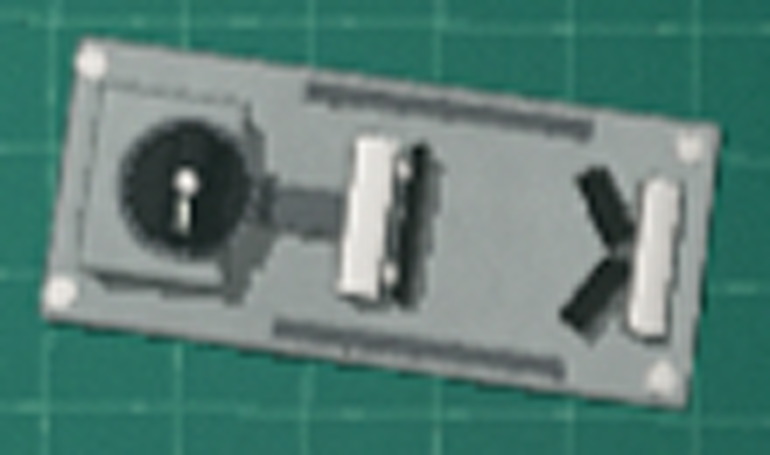

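View pics/cs.png

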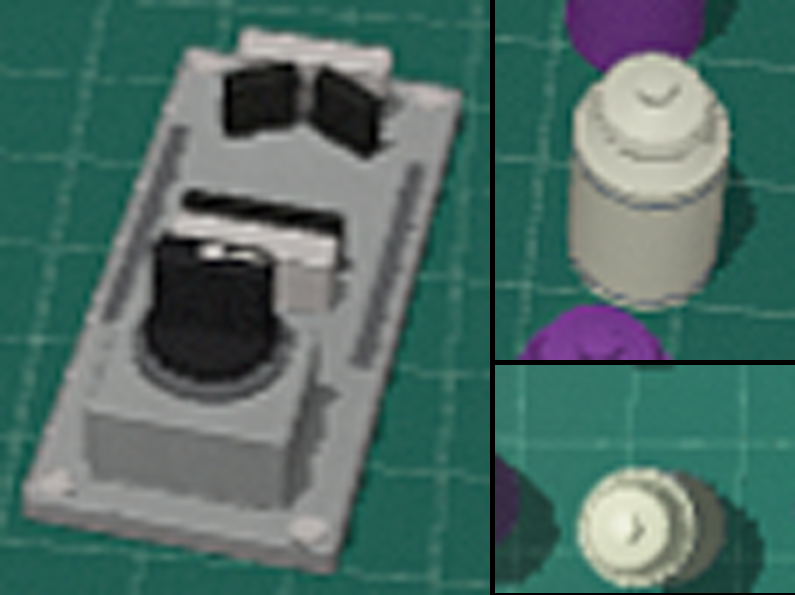

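Top crop shows bed corners (83,40), (720,127), (688,408), (43,318) and the knob pin (186,180). The side crop shows the same corners at (25,490), (190,48), (462,95) and (335,555), with the pin at about (215,248). The jar button is at top (632,527) and side (657,88) in the crop sheet.

```bash
cat > m.py <<'E'
from h import *
import pickle
s=pickle.load(open('c.pkl','rb'));T=s['top'];S=s['side']
ct=lambda u,v:((u+.5)/7+250-.5,(v+.5)/7+220-.5)
cs=lambda u,v:((u+.5)/7+270-.5,(v+.5)/7+160-.5)
cj=lambda u,v:((u-495)/6+295-.4,v/6+285-.4)
cd=lambda u,v:((u-495)/6+142-.4,(v-365)/6+245-.4)
tt=[(83,40),(720,127),(688,408),(43,318)];ss=[(25,490),(190,48),(462,95),(335,555)]
for a,b in zip(tt,ss): print(np.round(tri(T,ct(*a),S,cs(*b))[0],4),round(tri(T,ct(*a),S,cs(*b))[1],4))
L=np.array([[55,125],[55,-125],[-55,-125],[-55,125]])/1e3
from scipy.optimize import least_squares
def P(q,p): c,n=np.cos(q[2]),np.sin(q[2]); return [q[0]+c*p[0]-n*p[1],q[1]+n*p[0]+c*p[1],p[2]]
obs=[(T,ct(*a),(*l,.014)) for a,l in zip(tt,L)]+[(S,cs(*b),(*l,.014)) for b,l in zip(ss,L)]+[(T,ct(186,180),(0,.075,.095))]
f=lambda q:np.ravel([np.subtract(proj(c,P(q,p)),m) for c,m,p in obs])
r=least_squares(f,[.4,0,-.1]);print('vise',r.x,'res px',np.round(r.fun,1))
print('pin tri',tri(T,ct(186,180),S,cs(215,248)))
for n,p in dict(seat=(0,-.044,.014),knob=(0,.075,.083),jaw=(0,-.013,.041)).items(): print(n,np.round(P(r.x,p),4))
print('jar button',tri(T,cd(632,527),S,cj(657,88)))
print('jar base side, edges z0', atz(S,*cj(645,307),0))
E
python3 m.py
```

```text
[0.5913 0.0858 0.0122] 0.0022
[ 0.5611 -0.1606  0.01  ] 0.0011
[ 0.4534 -0.1486  0.0064] 0.0012
[0.4839 0.0992 0.0082] 0.0013
vise [ 0.52245686 -0.02922814 -0.12426876] res px [-0.8 -0.9  0.  -0.5 -0.4  0.2 -1.  -0.1 -0.2  0.1  0.  -1.   0.7 -1.6
  0.5 -0.9 -0.   0.3]
pin tri (array([0.53239562, 0.04513374, 0.09482717]), np.float64(0.00018854138831765532))
seat [ 0.517  -0.0729  0.014 ]
knob [0.5318 0.0452 0.083 ]
jaw [ 0.5208 -0.0421  0.041 ]
jar button (array([0.46244076, 0.32525098, 0.08671129]), np.float64(0.00022304725700204872))
jar base side, edges z0 [0.46061288 0.35205088 0.        ]
```

Emit:
move_arm(targets=[{"x":0.05,"y":0.075,"turn":0.15,"fingers":0},{"x":0.1,"y":0.15,"turn":0.3,"fingers":0},{"x":0.15,"y":0.225,"turn":0.45,"fingers":0},{"x":0.2,"y":0.3,"turn":0.6,"fingers":0},{"x":0.25,"y":0.375,"turn":0.75,"fingers":0},{"x":0.3,"y":0.45,"turn":0.9,"fingers":0},{"x":0.35,"y":0.525,"turn":1.0,"fingers":0},{"x":0.4,"y":0.6,"turn":1.0,"fingers":0}], force=25)

```text
$.targets[0]: bad value
```

Emit:
move_arm(targets=[{"x":0.05,"y":0.075,"z":0,"turn":0.15,"fingers":0},{"x":0.1,"y":0.15,"z":0,"turn":0.3,"fingers":0},{"x":0.15,"y":0.225,"z":0,"turn":0.45,"fingers":0},{"x":0.2,"y":0.3,"z":0,"turn":0.6,"fingers":0},{"x":0.25,"y":0.375,"z":0,"turn":0.75,"fingers":0},{"x":0.3,"y":0.45,"z":0,"turn":0.9,"fingers":0},{"x":0.35,"y":0.525,"z":0,"turn":1.0,"fingers":0},{"x":0.4,"y":0.6,"z":0,"turn":1.0,"fingers":0}], force=25)

```text
time_s: 1.1
tool_pos: [0.4945, -0.115, 0.2312]
eef_rot: [[0.388, 0.922, -0.0], [0.922, -0.388, 0.0], [-0.0, -0.0, -1.0]]
wrist_force: [1.9, -1.0, -0.7]
gripper_width: 1.0
grasp_force: 0.0
```

Emit:
move_arm(targets=[{"x":0.0,"y":0.08,"z":0,"turn":0.1,"fingers":0},{"x":0,"y":0.16,"z":0,"turn":0.2,"fingers":0},{"x":0,"y":0.24,"z":0,"turn":0.35,"fingers":0},{"x":0,"y":0.32,"z":0,"turn":0.35,"fingers":0},{"x":-0.02,"y":0.4,"z":0,"turn":0.35,"fingers":0},{"x":-0.04,"y":0.48,"z":0,"turn":0.35,"fingers":0},{"x":-0.055,"y":0.54,"z":0,"turn":0.35,"fingers":0},{"x":-0.055,"y":0.54,"z":0,"turn":0.35,"fingers":0}])

```text
time_s: 2.1
tool_pos: [0.4508, 0.2916, 0.2309]
eef_rot: [[0.119, 0.993, -0.001], [0.993, -0.119, 0.001], [0.001, -0.001, -1.0]]
wrist_force: [0.9, -0.7, 0.3]
gripper_width: 1.002
grasp_force: 0.0
```

Run:
```python
from h import *
import time
shot('top','x');o=get_obs();print(o['tool_pos'],o['joint_positions'],np.degrees(np.arctan2(o['eef_rot'][1,1],o['eef_rot'][0,1])),o['torque'])
```

```text
[0.45176388 0.28938802 0.23092613] [-0.51904825  0.65257756 -0.20381892  1.62292929  0.15939221  0.88307955
 -0.90594559] -7.010590805729503 [-0.11837451 -0.02323027  0.00880602]
```

Emit:
move_arm(targets=[{"x":0.013,"y":0.0475,"z":0,"turn":0,"fingers":0},{"x":0.013,"y":0.0475,"z":-0.05,"turn":0,"fingers":0},{"x":0.013,"y":0.0475,"z":-0.11,"turn":0,"fingers":0},{"x":0.013,"y":0.0475,"z":-0.17,"turn":0,"fingers":0},{"x":0.013,"y":0.0475,"z":-0.22,"turn":0,"fingers":0},{"x":0.013,"y":0.0475,"z":-0.25,"turn":0,"fingers":0},{"x":0.013,"y":0.0475,"z":-0.268,"turn":0,"fingers":0},{"x":0.013,"y":0.0475,"z":-0.268,"turn":0,"fingers":0}])

```text
time_s: 3.15
tool_pos: [0.4623, 0.3233, 0.03]
eef_rot: [[0.125, 0.992, -0.001], [0.992, -0.125, -0.001], [-0.001, -0.001, -1.0]]
wrist_force: [-0.9, 0.3, 0.2]
gripper_width: 0.998
grasp_force: 0.0
```

Run:
```python
from h import *
a=shot('top','a');b=shot('side','b');o=get_obs();print(o['tool_pos'],o['wrist_force'])
A=cv2.imread('pics/a.png');B=cv2.imread('pics/b.png')
cv2.imwrite('pics/g1.png',np.hstack([cv2.resize(A[225:305,110:220],(400,291)),cv2.resize(B[240:390,230:400],(400,353))[:291]]))
```

```text
[0.46264281 0.32388842 0.03103872] [-1.38460363  0.03877684  0.34417418]
```

View pics/g1.png

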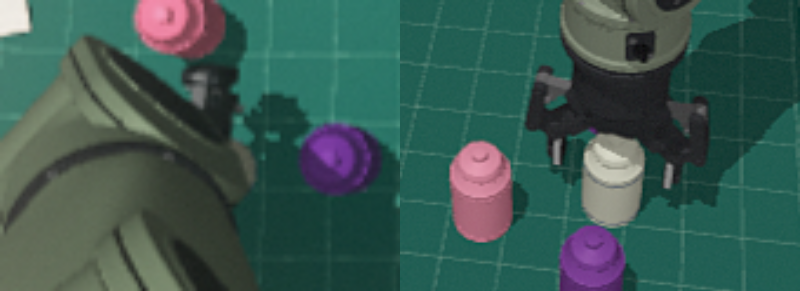

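The jar stands between the open fingers in the side view at about (612,180), roughly midway between the tips at (557,155) and (670,178). Nothing is touched, so I'll close.

Emit:
move_arm(targets=[{"x":0,"y":0,"z":0,"turn":0,"fingers":1},{"x":0,"y":0,"z":0,"turn":0,"fingers":1},{"x":0,"y":0,"z":0,"turn":0,"fingers":1},{"x":0,"y":0,"z":0,"turn":0,"fingers":1},{"x":0,"y":0,"z":0,"turn":0,"fingers":1},{"x":0,"y":0,"z":0,"turn":0,"fingers":1}], force=25)

```text
time_s: 4.0
tool_pos: [0.4623, 0.3241, 0.0308]
eef_rot: [[0.124, 0.992, 0.0], [0.992, -0.124, 0.0], [0.0, 0.0, -1.0]]
wrist_force: [-0.7, -1.6, 7.3]
gripper_width: 0.579
grasp_force: 24.9
```

Emit:
move_arm(targets=[{"x":0,"y":0,"z":0.03,"turn":0,"fingers":1},{"x":0,"y":0,"z":0.08,"turn":0,"fingers":1},{"x":0,"y":0,"z":0.14,"turn":0,"fingers":1},{"x":0,"y":0,"z":0.2,"turn":0,"fingers":1},{"x":0.01,"y":-0.05,"z":0.2,"turn":0,"fingers":1},{"x":0.02,"y":-0.11,"z":0.2,"turn":0,"fingers":1},{"x":0.04,"y":-0.18,"z":0.2,"turn":0,"fingers":1},{"x":0.05,"y":-0.25,"z":0.2,"turn":0,"fingers":1}])

```text
time_s: 5.0
tool_pos: [0.5, 0.1347, 0.1804]
eef_rot: [[0.124, 0.992, 0.0], [0.992, -0.124, -0.0], [-0.0, 0.0, -1.0]]
wrist_force: [1.0, -0.2, -1.5]
gripper_width: 0.576
grasp_force: 27.3
```

Emit:
move_arm(targets=[{"x":0.005,"y":-0.07,"z":0,"turn":0,"fingers":1},{"x":0.01,"y":-0.14,"z":0,"turn":0,"fingers":1},{"x":0.015,"y":-0.2,"z":0,"turn":0,"fingers":1},{"x":0.02,"y":-0.25,"z":0,"turn":0,"fingers":1},{"x":0.023,"y":-0.279,"z":0,"turn":0,"fingers":1},{"x":0.023,"y":-0.279,"z":0,"turn":0,"fingers":1},{"x":0.023,"y":-0.279,"z":0,"turn":0,"fingers":1}])

```text
time_s: 5.88
tool_pos: [0.5169, -0.0721, 0.1804]
eef_rot: [[0.124, 0.992, -0.0], [0.992, -0.124, 0.0], [0.0, -0.0, -1.0]]
wrist_force: [-0.8, 1.1, -1.7]
gripper_width: 0.576
grasp_force: 27.2
```

Run:
```python
from h import *
a=shot('top','a2');b=shot('side','b2');o=get_obs();print(o['tool_pos'],o['wrist_force'],o['gripper_width'],o['joint_positions'])
A=cv2.imread('pics/a2.png');B=cv2.imread('pics/b2.png')
cv2.imwrite('pics/g2.png',np.hstack([cv2.resize(A[200:300,240:370],(390,300)),cv2.resize(B[80:250,240:370],(400,523))[:523]]) if 0 else cv2.resize(B[100:230,250:370],(720,590)[::1]))
```

```text
[ 0.51696928 -0.07190258  0.18035595] [-0.86571066  0.16446758 -2.35747963] 0.57707502010019 [ 0.23038199  0.70675341 -0.28027747  1.74168822  0.27189836  0.73135521
 -0.31319639]
```

View pics/g2.png

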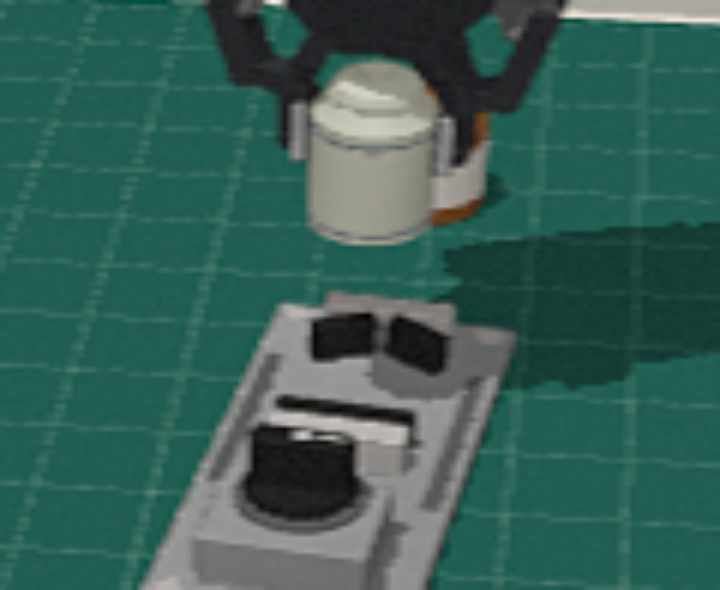

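The jar hangs upright in the fingers above the gap, its base front edge at crop (368,243), i.e. full-image (311.0,153.0). I'll check its offset from the tool.

Run:
```python
from h import *
import pickle
S=pickle.load(open('c.pkl','rb'))['side']
for u,v in[(368,243),(307,225),(432,230)]:
    p=(u/6+249.5,v*130/590+99.5);print(p,atz(S,*p,.1496))
d=np.array([.516,-.073])-S['origin'][:2];d/=np.linalg.norm(d);print('centre',atz(S,368/6+249.5,243*130/590+99.5,.1496)[:2]+d*.025)
```

```text
(310.8333333333333, 153.04237288135593) [ 0.51716713 -0.04555878  0.1496    ]
(300.6666666666667, 149.0762711864407) [ 0.54280986 -0.05822493  0.1496    ]
(321.5, 150.17796610169492) [ 0.49271681 -0.05956527  0.1496    ]
centre [ 0.51862057 -0.0705165 ]
```

Emit:
move_arm(targets=[{"x":0,"y":-0.0035,"z":-0.05,"turn":0,"fingers":1},{"x":0,"y":-0.0035,"z":-0.1,"turn":0,"fingers":1},{"x":0,"y":-0.0035,"z":-0.14,"turn":0,"fingers":1},{"x":0,"y":-0.0035,"z":-0.16,"turn":0,"fingers":1},{"x":0,"y":-0.0035,"z":-0.17,"turn":0,"fingers":1},{"x":0,"y":-0.0035,"z":-0.176,"turn":0,"fingers":1},{"x":0,"y":-0.0035,"z":-0.179,"turn":0,"fingers":1},{"x":0,"y":-0.0035,"z":-0.179,"turn":0,"fingers":1}])

```text
time_s: 6.98
tool_pos: [0.5171, -0.0755, 0.0463]
eef_rot: [[0.124, 0.992, 0.0], [0.992, -0.124, -0.0], [0.0, 0.0, -1.0]]
wrist_force: [1.0, -0.1, -2.1]
gripper_width: 0.579
grasp_force: 27.1
```

Emit:
move_arm(targets=[{"x":0,"y":0,"z":-0.001,"turn":0,"fingers":1},{"x":0,"y":0,"z":-0.002,"turn":0,"fingers":1},{"x":0,"y":0,"z":-0.002,"turn":0,"fingers":1}])

```text
time_s: 7.35
tool_pos: [0.5171, -0.0754, 0.0448]
eef_rot: [[0.124, 0.992, 0.0], [0.992, -0.124, -0.0], [-0.0, 0.0, -1.0]]
wrist_force: [-1.1, 0.6, 4.8]
gripper_width: 0.579
grasp_force: 27.6
```

Emit:
move_arm(targets=[{"x":0,"y":0,"z":0,"turn":0,"fingers":0.7},{"x":0,"y":0,"z":0,"turn":0,"fingers":0},{"x":0,"y":0,"z":0,"turn":0,"fingers":0},{"x":0,"y":0,"z":0,"turn":0,"fingers":0},{"x":0,"y":0,"z":0,"turn":0,"fingers":0},{"x":0,"y":0,"z":0.02,"turn":0,"fingers":0},{"x":0,"y":0,"z":0.06,"turn":0,"fingers":0},{"x":0,"y":0,"z":0.12,"turn":0,"fingers":0}])

```text
time_s: 8.35
tool_pos: [0.5165, -0.0754, 0.1359]
eef_rot: [[0.124, 0.992, -0.001], [0.992, -0.124, 0.0], [-0.0, -0.001, -1.0]]
wrist_force: [0.7, -0.9, 1.6]
gripper_width: 1.0
grasp_force: 0.0
```

Emit:
move_arm(targets=[{"x":0,"y":0,"z":0.06,"turn":0,"fingers":0},{"x":0.005,"y":0.04,"z":0.06,"turn":0.2,"fingers":0},{"x":0.01,"y":0.08,"z":0.06,"turn":0.4,"fingers":0},{"x":0.015,"y":0.12,"z":0.06,"turn":0.6,"fingers":0},{"x":0.02,"y":0.16,"z":0.06,"turn":0.8,"fingers":0},{"x":0.02,"y":0.161,"z":0.06,"turn":1.0,"fingers":0},{"x":0.02,"y":0.161,"z":0.06,"turn":1.0,"fingers":0}])

```text
time_s: 9.22
tool_pos: [0.5319, 0.0452, 0.1803]
eef_rot: [[-0.613, 0.79, 0.0], [0.79, 0.613, -0.0], [-0.0, 0.0, -1.0]]
wrist_force: [0.1, 0.2, -0.3]
gripper_width: 1.002
grasp_force: 0.0
```

Emit:
move_arm(targets=[{"x":0,"y":0,"z":0,"turn":0.2,"fingers":0},{"x":0,"y":0,"z":0,"turn":0.4,"fingers":0},{"x":0,"y":0,"z":0,"turn":0.6,"fingers":0},{"x":0,"y":0,"z":0,"turn":0.8,"fingers":0},{"x":0,"y":0,"z":0,"turn":1.0,"fingers":0},{"x":0,"y":0,"z":0,"turn":1.0,"fingers":0},{"x":0,"y":0,"z":0,"turn":1.0,"fingers":0}])

```text
time_s: 10.1
tool_pos: [0.5319, 0.045, 0.1797]
eef_rot: [[-0.992, 0.13, 0.0], [0.13, 0.992, -0.0], [-0.0, -0.0, -1.0]]
wrist_force: [0.1, 0.8, -0.2]
gripper_width: 0.997
grasp_force: 0.0
```

Run:
```python
from h import *
a=shot('top','a3');b=shot('side','b3');o=get_obs();print(o['tool_pos'],o['joint_positions'],o['wrist_force'],o['torque'])
A=cv2.imread('pics/a3.png');B=cv2.imread('pics/b3.png')
cv2.imwrite('pics/g3.png',np.hstack([cv2.resize(A[210:290,250:360],(385,280)),cv2.resize(B[100:250,240:360],(360,450))[:280+0] if 0 else cv2.resize(B[120:250,250:350],(215,280))]))
```

```text
[0.53195557 0.04526176 0.17970257] [ 0.22569647  0.79407503 -0.71962615  1.69319863  0.64134783  0.90481141
  0.68530518] [-0.05729047 -0.68753508 -0.31060362] [ 0.00772327 -0.00886384 -0.02873771]
```

View pics/g3.png

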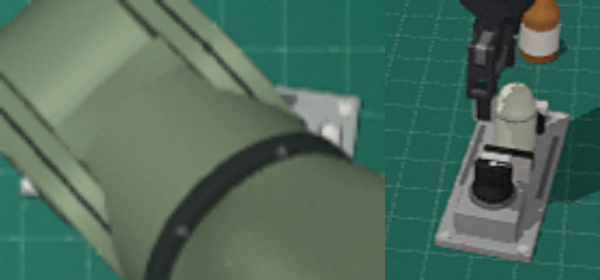

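The jar stands upright between stop and jaw in the side view, at about (515,120), and the gripper is above the knob. I'll lower and grip.

Emit:
move_arm(targets=[{"x":0,"y":0,"z":-0.05,"turn":0,"fingers":0},{"x":0,"y":0,"z":-0.1,"turn":0,"fingers":0},{"x":0,"y":0,"z":-0.135,"turn":0,"fingers":0},{"x":0,"y":0,"z":-0.15,"turn":0,"fingers":0},{"x":0,"y":0,"z":-0.15,"turn":0,"fingers":0}])

```text
time_s: 10.82
tool_pos: [0.532, 0.0454, 0.0671]
eef_rot: [[-0.992, 0.125, -0.0], [0.125, 0.992, -0.0], [0.0, -0.0, -1.0]]
wrist_force: [-0.2, -0.2, 1.2]
gripper_width: 1.001
grasp_force: 0.0
```

Emit:
move_arm(targets=[{"x":0,"y":0,"z":0,"turn":0,"fingers":1},{"x":0,"y":0,"z":0,"turn":0,"fingers":1},{"x":0,"y":0,"z":0,"turn":0,"fingers":1},{"x":0,"y":0,"z":0,"turn":0,"fingers":1},{"x":0,"y":0,"z":0,"turn":0,"fingers":1},{"x":0,"y":0,"z":0,"turn":0,"fingers":1},{"x":0,"y":0,"z":0,"turn":0,"fingers":1}], force=40)

```text
time_s: 11.7
tool_pos: [0.5323, 0.0464, 0.0675]
eef_rot: [[-0.992, 0.124, 0.001], [0.124, 0.992, 0.002], [-0.001, 0.002, -1.0]]
wrist_force: [0.3, 5.8, 7.7]
gripper_width: 0.157
grasp_force: 42.8
```

```bash
cat > o.py <<'E'
from workcell import *
import numpy as np
o=get_obs();R=o['eef_rot'];print(round(o['time_s'],2),o['tool_pos'].round(4),'ang',round(float(np.arctan2(R[1,1],R[0,1])),3),'F',o['wrist_force'].round(1),'M',o['torque'].round(3),'q7',o['joint_positions'][6].round(2),round(o['gripper_width'],3),round(o['grasp_force'],1))
E
python3 o.py
```

```text
11.7 [0.5323 0.0464 0.0675] ang 1.447 F [0.3 5.8 7.7] M [1.202 0.118 0.116] q7 0.54 0.157 42.8
```

Emit:
move_arm(targets=[{"x":0,"y":0.0015,"z":0,"turn":0,"fingers":1},{"x":0,"y":0.0015,"z":0,"turn":-0.1,"fingers":1},{"x":0,"y":0.0015,"z":0,"turn":-0.25,"fingers":1},{"x":0,"y":0.0015,"z":0,"turn":-0.4,"fingers":1},{"x":0,"y":0.0015,"z":0,"turn":-0.55,"fingers":1},{"x":0,"y":0.0015,"z":0,"turn":-0.7,"fingers":1},{"x":0,"y":0.0015,"z":0,"turn":-0.8,"fingers":1},{"x":0,"y":0.0015,"z":0,"turn":-0.8,"fingers":1}])

```text
time_s: 12.7
tool_pos: [0.5321, 0.0467, 0.0674]
eef_rot: [[-0.729, 0.685, 0.001], [0.685, 0.729, -0.0], [-0.0, 0.0, -1.0]]
wrist_force: [-0.8, 0.7, 7.9]
gripper_width: 0.155
grasp_force: 43.1
```

```bash
python3 o.py
```

```text
12.7 [0.5321 0.0467 0.0674] ang 0.817 F [-0.8  0.7  7.9] M [0.149 0.37  0.058] q7 0.06 0.155 43.1
```

Emit:
move_arm(targets=[{"x":0,"y":0,"z":0,"turn":-0.1,"fingers":1},{"x":0,"y":0,"z":0,"turn":-0.2,"fingers":1},{"x":0,"y":0,"z":0,"turn":-0.3,"fingers":1},{"x":0,"y":0,"z":0,"turn":-0.4,"fingers":1}])

```text
time_s: 13.2
tool_pos: [0.532, 0.0467, 0.0674]
eef_rot: [[-0.481, 0.877, 0.0], [0.877, 0.481, 0.0], [0.0, 0.0, -1.0]]
wrist_force: [-1.0, 1.6, 8.0]
gripper_width: 0.158
grasp_force: 43.2
```

```bash
python3 o.py
```

```text
13.2 [0.532  0.0467 0.0674] ang 0.501 F [-1.   1.6  8. ] M [0.232 0.538 0.214] q7 -0.16 0.158 43.2
```

Emit:
move_arm(targets=[{"x":0,"y":0,"z":0,"turn":-0.1,"fingers":1},{"x":0,"y":0,"z":0,"turn":-0.1,"fingers":1}])

```text
time_s: 13.45
tool_pos: [0.532, 0.0467, 0.0674]
eef_rot: [[-0.412, 0.911, 0.0], [0.911, 0.412, 0.0], [-0.0, 0.0, -1.0]]
wrist_force: [-1.7, 0.8, 8.6]
gripper_width: 0.156
grasp_force: 43.2
```

```bash
python3 o.py
```

```text
13.45 [0.532  0.0467 0.0674] ang 0.424 F [-1.7  0.8  8.6] M [0.258 0.503 0.088] q7 -0.21 0.156 43.2
```

Emit:
move_arm(targets=[{"x":0,"y":0,"z":0,"turn":-0.1,"fingers":1},{"x":0,"y":0,"z":0,"turn":-0.1,"fingers":1}])

```text
time_s: 13.7
tool_pos: [0.532, 0.0468, 0.0674]
eef_rot: [[-0.339, 0.941, 0.0], [0.941, 0.339, 0.0], [0.0, 0.0, -1.0]]
wrist_force: [-1.5, 0.7, 9.0]
gripper_width: 0.16
grasp_force: 43.2
```

```bash
python3 o.py
```

```text
13.7 [0.532  0.0468 0.0674] ang 0.346 F [-1.5  0.7  9. ] M [0.249 0.546 0.123] q7 -0.26 0.16 43.2
```

Emit:
move_arm(targets=[{"x":0,"y":0,"z":0,"turn":-0.1,"fingers":1},{"x":0,"y":0,"z":0,"turn":-0.1,"fingers":1}])

```text
time_s: 13.95
tool_pos: [0.532, 0.0467, 0.0674]
eef_rot: [[-0.264, 0.965, 0.0], [0.965, 0.264, 0.0], [0.0, 0.0, -1.0]]
wrist_force: [-2.1, 1.0, 8.6]
gripper_width: 0.153
grasp_force: 43.2
```

```bash
python3 o.py
```

```text
13.95 [0.532  0.0467 0.0674] ang 0.267 F [-2.1  1.   8.6] M [0.353 0.552 0.126] q7 -0.32 0.153 43.2
```

Emit:
move_arm(targets=[{"x":0,"y":0,"z":0,"turn":-0.1,"fingers":1},{"x":0,"y":0,"z":0,"turn":-0.1,"fingers":1}])

```text
time_s: 14.2
tool_pos: [0.532, 0.0468, 0.0674]
eef_rot: [[-0.187, 0.982, 0.0], [0.982, 0.187, 0.0], [0.0, 0.0, -1.0]]
wrist_force: [-1.7, 2.5, 8.8]
gripper_width: 0.158
grasp_force: 43.2
```

```bash
python3 o.py
```

```text
14.2 [0.532  0.0468 0.0674] ang 0.189 F [-1.7  2.5  8.8] M [0.339 0.534 0.154] q7 -0.37 0.158 43.2
```

Emit:
move_arm(targets=[{"x":0,"y":0,"z":0,"turn":-0.1,"fingers":1},{"x":0,"y":0,"z":0,"turn":-0.1,"fingers":1}])

```text
time_s: 14.45
tool_pos: [0.532, 0.0468, 0.0674]
eef_rot: [[-0.11, 0.994, 0.0], [0.994, 0.11, 0.0], [0.0, 0.0, -1.0]]
wrist_force: [-2.3, 1.8, 8.2]
gripper_width: 0.156
grasp_force: 43.2
```

```bash
python3 o.py
```

```text
14.45 [0.532  0.0468 0.0674] ang 0.11 F [-2.3  1.8  8.2] M [0.335 0.533 0.097] q7 -0.42 0.156 43.2
```

Emit:
move_arm(targets=[{"x":0,"y":0,"z":0,"turn":-0.1,"fingers":1},{"x":0,"y":0,"z":0,"turn":-0.1,"fingers":1}])

```text
time_s: 14.7
tool_pos: [0.532, 0.0468, 0.0674]
eef_rot: [[-0.032, 1.0, 0.0], [1.0, 0.032, 0.0], [0.0, 0.0, -1.0]]
wrist_force: [-1.2, 1.4, 8.5]
gripper_width: 0.153
grasp_force: 43.2
```

```bash
python3 o.py
```

```text
14.7 [0.532  0.0468 0.0674] ang 0.032 F [-1.2  1.4  8.5] M [0.34  0.625 0.072] q7 -0.47 0.153 43.2
```

Emit:
move_arm(targets=[{"x":0,"y":0,"z":0,"turn":-0.1,"fingers":1},{"x":0,"y":0,"z":0,"turn":-0.1,"fingers":1}])

```text
time_s: 14.95
tool_pos: [0.532, 0.0469, 0.0674]
eef_rot: [[0.047, 0.999, 0.0], [0.999, -0.047, 0.0], [0.0, 0.0, -1.0]]
wrist_force: [-1.5, 1.7, 8.6]
gripper_width: 0.158
grasp_force: 43.3
```

```bash
python3 o.py
```

```text
14.95 [0.532  0.0469 0.0674] ang -0.047 F [-1.5  1.7  8.6] M [0.442 0.55  0.11 ] q7 -0.52 0.158 43.3
```

Emit:
move_arm(targets=[{"x":0,"y":0,"z":0,"turn":-0.1,"fingers":1},{"x":0,"y":0,"z":0,"turn":-0.1,"fingers":1}])

```text
time_s: 15.2
tool_pos: [0.532, 0.0468, 0.0674]
eef_rot: [[0.125, 0.992, 0.0], [0.992, -0.125, 0.0], [0.0, 0.0, -1.0]]
wrist_force: [-1.6, 2.4, 8.6]
gripper_width: 0.159
grasp_force: 43.3
```

```bash
python3 o.py
```

```text
15.2 [0.532  0.0468 0.0674] ang -0.126 F [-1.6  2.4  8.6] M [0.433 0.567 0.068] q7 -0.57 0.159 43.3
```

Emit:
move_arm(targets=[{"x":0,"y":0,"z":0,"turn":-0.1,"fingers":1},{"x":0,"y":0,"z":0,"turn":-0.1,"fingers":1}])

```text
time_s: 15.45
tool_pos: [0.532, 0.0469, 0.0674]
eef_rot: [[0.203, 0.979, 0.0], [0.979, -0.203, 0.0], [0.0, 0.0, -1.0]]
wrist_force: [-1.5, 1.7, 8.5]
gripper_width: 0.153
grasp_force: 43.3
```

```bash
python3 o.py
```

```text
15.45 [0.532  0.0469 0.0674] ang -0.204 F [-1.5  1.7  8.5] M [0.506 0.56  0.185] q7 -0.62 0.153 43.3
```

Emit:
move_arm(targets=[{"x":0,"y":0,"z":0,"turn":-0.1,"fingers":1},{"x":0,"y":0,"z":0,"turn":-0.1,"fingers":1}])

```text
time_s: 15.7
tool_pos: [0.532, 0.0469, 0.0674]
eef_rot: [[0.279, 0.96, 0.0], [0.96, -0.279, 0.0], [0.001, 0.0, -1.0]]
wrist_force: [-1.9, 0.9, 8.6]
gripper_width: 0.155
grasp_force: 43.3
```

```bash
python3 o.py
```

```text
15.7 [0.532  0.0469 0.0674] ang -0.283 F [-1.9  0.9  8.6] M [0.53  0.614 0.117] q7 -0.67 0.155 43.3
```

Emit:
move_arm(targets=[{"x":0,"y":0,"z":0,"turn":-0.1,"fingers":1},{"x":0,"y":0,"z":0,"turn":-0.1,"fingers":1}])

```text
time_s: 15.95
tool_pos: [0.532, 0.0469, 0.0674]
eef_rot: [[0.353, 0.936, 0.0], [0.936, -0.353, 0.0], [0.0, -0.0, -1.0]]
wrist_force: [-1.9, 3.7, 8.3]
gripper_width: 0.156
grasp_force: 43.3
```

```bash
python3 o.py
```

```text
15.95 [0.532  0.0469 0.0674] ang -0.361 F [-1.9  3.7  8.3] M [0.532 0.582 0.158] q7 -0.72 0.156 43.3
```

Emit:
move_arm(targets=[{"x":0,"y":0,"z":0,"turn":-0.1,"fingers":1},{"x":0,"y":0,"z":0,"turn":-0.1,"fingers":1}])

```text
time_s: 16.2
tool_pos: [0.532, 0.0469, 0.0674]
eef_rot: [[0.426, 0.905, 0.0], [0.905, -0.426, 0.001], [0.001, -0.0, -1.0]]
wrist_force: [-2.0, 1.7, 9.0]
gripper_width: 0.153
grasp_force: 43.3
```

```bash
python3 o.py
```

```text
16.2 [0.532  0.0469 0.0674] ang -0.44 F [-2.   1.7  9. ] M [0.546 0.553 0.175] q7 -0.77 0.153 43.3
```

Emit:
move_arm(targets=[{"x":0,"y":0,"z":0,"turn":-0.1,"fingers":1},{"x":0,"y":0,"z":0,"turn":-0.1,"fingers":1}])

```text
time_s: 16.45
tool_pos: [0.532, 0.047, 0.0674]
eef_rot: [[0.495, 0.869, 0.0], [0.869, -0.495, 0.001], [0.001, -0.0, -1.0]]
wrist_force: [-1.9, 2.3, 8.0]
gripper_width: 0.156
grasp_force: 43.3
```

```bash
python3 o.py
```

```text
16.45 [0.532  0.047  0.0674] ang -0.518 F [-1.9  2.3  8. ] M [0.593 0.54  0.098] q7 -0.81 0.156 43.3
```

Emit:
move_arm(targets=[{"x":0,"y":0,"z":0,"turn":-0.1,"fingers":1},{"x":0,"y":0,"z":0,"turn":-0.1,"fingers":1}])

```text
time_s: 16.7
tool_pos: [0.532, 0.047, 0.0674]
eef_rot: [[0.562, 0.827, 0.0], [0.827, -0.562, 0.001], [0.001, -0.0, -1.0]]
wrist_force: [-2.1, 2.7, 9.1]
gripper_width: 0.158
grasp_force: 43.3
```

```bash
python3 o.py
```

```text
16.7 [0.532  0.047  0.0674] ang -0.597 F [-2.1  2.7  9.1] M [0.654 0.607 0.074] q7 -0.86 0.158 43.3
```

Run:
```python
from h import *
shot('side','b4');B=cv2.imread('pics/b4.png');cv2.imwrite('pics/g4.png',cv2.resize(B[135:245,260:350],(490,599),interpolation=cv2.INTER_CUBIC))
```

```text
(no output)
```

View pics/g4.png

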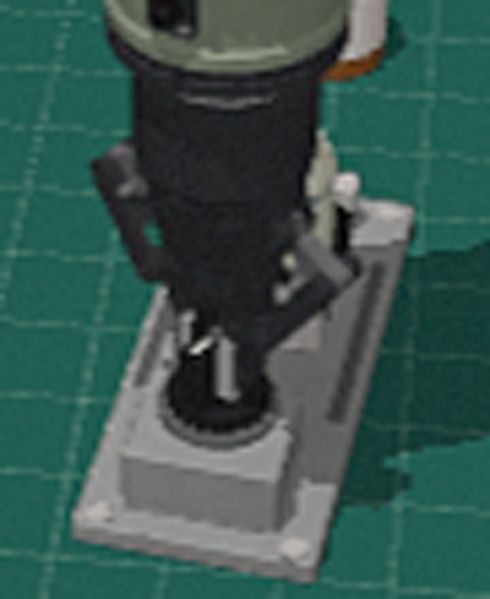

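The gripper turns the knob at crop (215,390). The jaw's side face has moved up to about (305,330) and the jar edge is visible near the stop at (325,200). Clamping should come soon, so I'll take smaller checks.

Emit:
move_arm(targets=[{"x":0,"y":0,"z":0,"turn":-0.1,"fingers":1},{"x":0,"y":0,"z":0,"turn":-0.1,"fingers":1}])

```text
time_s: 17.0
tool_pos: [0.532, 0.047, 0.0674]
eef_rot: [[0.625, 0.781, 0.0], [0.781, -0.625, 0.001], [0.001, -0.0, -1.0]]
wrist_force: [-2.0, 1.9, 8.9]
gripper_width: 0.158
grasp_force: 43.3
```

```bash
python3 o.py
```

```text
17.0 [0.532  0.047  0.0674] ang -0.675 F [-2.   1.9  8.9] M [0.679 0.542 0.104] q7 -0.91 0.158 43.3
```

Emit:
move_arm(targets=[{"x":0,"y":0,"z":0,"turn":-0.1,"fingers":1},{"x":0,"y":0,"z":0,"turn":-0.1,"fingers":1}])

```text
time_s: 17.25
tool_pos: [0.532, 0.047, 0.0674]
eef_rot: [[0.684, 0.729, 0.0], [0.729, -0.684, 0.001], [0.001, -0.0, -1.0]]
wrist_force: [-2.8, 1.9, 8.9]
gripper_width: 0.158
grasp_force: 43.3
```

```bash
python3 o.py
```

```text
17.25 [0.532  0.047  0.0674] ang -0.754 F [-2.8  1.9  8.9] M [0.667 0.467 0.146] q7 -0.96 0.158 43.3
```

Emit:
move_arm(targets=[{"x":0,"y":0,"z":0,"turn":-0.1,"fingers":1},{"x":0,"y":0,"z":0,"turn":-0.1,"fingers":1}])

```text
time_s: 17.5
tool_pos: [0.532, 0.047, 0.0674]
eef_rot: [[0.74, 0.673, 0.0], [0.673, -0.74, 0.001], [0.001, -0.0, -1.0]]
wrist_force: [-1.7, 1.8, 9.3]
gripper_width: 0.158
grasp_force: 43.3
```

```bash
python3 o.py
```

```text
17.5 [0.532  0.047  0.0674] ang -0.832 F [-1.7  1.8  9.3] M [ 0.712  0.541 -0.033] q7 -1.01 0.158 43.3
```

Emit:
move_arm(targets=[{"x":0,"y":0,"z":0,"turn":0,"fingers":1}])

```text
time_s: 17.62
tool_pos: [0.532, 0.047, 0.0674]
eef_rot: [[0.739, 0.674, 0.0], [0.674, -0.739, 0.001], [0.001, -0.0, -1.0]]
wrist_force: [-1.4, 3.1, 8.2]
gripper_width: 0.155
grasp_force: 43.3
```

```bash
python3 o.py
```

```text
17.62 [0.532  0.047  0.0674] ang -0.831 F [-1.4  3.1  8.2] M [0.714 0.479 0.056] q7 -1.0 0.155 43.3
```

Emit:
move_arm(targets=[{"x":0,"y":0,"z":0,"turn":0,"fingers":1}])

```text
time_s: 17.75
tool_pos: [0.532, 0.047, 0.0674]
eef_rot: [[0.739, 0.674, 0.0], [0.674, -0.739, 0.001], [0.001, -0.001, -1.0]]
wrist_force: [-1.6, 3.3, 8.8]
gripper_width: 0.156
grasp_force: 43.3
```

```bash
python3 o.py
```

```text
17.75 [0.532  0.047  0.0674] ang -0.831 F [-1.6  3.3  8.8] M [0.715 0.527 0.025] q7 -1.0 0.156 43.3
```

Emit:
move_arm(targets=[{"x":0,"y":0,"z":0,"turn":0,"fingers":1}])

```text
time_s: 17.88
tool_pos: [0.532, 0.047, 0.0674]
eef_rot: [[0.739, 0.674, 0.0], [0.674, -0.739, 0.001], [0.001, -0.001, -1.0]]
wrist_force: [-2.6, 3.0, 9.9]
gripper_width: 0.154
grasp_force: 43.3
```

```bash
python3 o.py
```

```text
17.88 [0.532  0.047  0.0674] ang -0.831 F [-2.6  3.   9.9] M [0.776 0.552 0.063] q7 -1.0 0.154 43.3
```

Emit:
move_arm(targets=[{"x":0,"y":0,"z":0,"turn":-0.05,"fingers":1}])

```text
time_s: 18.0
tool_pos: [0.532, 0.047, 0.0674]
eef_rot: [[0.765, 0.644, 0.0], [0.644, -0.765, 0.001], [0.001, -0.001, -1.0]]
wrist_force: [-1.5, 2.8, 8.3]
gripper_width: 0.153
grasp_force: 43.3
```

```bash
python3 o.py
```

```text
18.0 [0.532  0.047  0.0674] ang -0.871 F [-1.5  2.8  8.3] M [ 0.794  0.514 -0.005] q7 -1.03 0.153 43.3
```

Emit:
move_arm(targets=[{"x":0,"y":0,"z":0,"turn":-0.05,"fingers":1}])

```text
time_s: 18.12
tool_pos: [0.532, 0.047, 0.0674]
eef_rot: [[0.79, 0.613, 0.0], [0.613, -0.79, 0.001], [0.001, -0.001, -1.0]]
wrist_force: [-2.6, 4.1, 8.8]
gripper_width: 0.157
grasp_force: 43.3
```

```bash
python3 o.py
```

```text
18.12 [0.532  0.047  0.0674] ang -0.911 F [-2.6  4.1  8.8] M [0.792 0.415 0.154] q7 -1.05 0.157 43.3
```

Emit:
move_arm(targets=[{"x":0,"y":0,"z":0,"turn":0,"fingers":1}])

```text
time_s: 18.25
tool_pos: [0.532, 0.047, 0.0674]
eef_rot: [[0.79, 0.614, 0.0], [0.614, -0.79, 0.001], [0.001, -0.001, -1.0]]
wrist_force: [-1.2, 3.3, 9.0]
gripper_width: 0.15
grasp_force: 43.3
```

```bash
python3 o.py
```

```text
18.25 [0.532  0.047  0.0674] ang -0.91 F [-1.2  3.3  9. ] M [ 0.75   0.551 -0.027] q7 -1.05 0.15 43.3
```

Emit:
move_arm(targets=[{"x":0,"y":0,"z":0,"turn":0,"fingers":1}])

```text
time_s: 18.38
tool_pos: [0.532, 0.047, 0.0674]
eef_rot: [[0.789, 0.614, 0.0], [0.614, -0.789, 0.001], [0.001, -0.001, -1.0]]
wrist_force: [-2.4, 3.4, 8.8]
gripper_width: 0.152
grasp_force: 43.3
```

```bash
python3 o.py
```

```text
18.38 [0.532  0.047  0.0674] ang -0.91 F [-2.4  3.4  8.8] M [0.733 0.481 0.078] q7 -1.05 0.152 43.3
```

```bash
cat > av.py <<'E'
from workcell import *
import numpy as np,sys
M=[];T=[]
for i in range(int(sys.argv[1])):
    read_camera('top');o=get_obs();M.append(o['torque'][2]);T.append(o['tau'][6])
R=o['eef_rot'];print(round(o['time_s'],2),'ang',round(float(np.arctan2(R[1,1],R[0,1])),4),'Mz',np.round(np.mean(M),3),np.round(np.std(M),3),'tau7',np.round(np.mean(T),3),np.round(np.std(T),3))
E
python3 av.py 6
```

```text
18.68 ang -0.9096 Mz 0.018 0.03 tau7 -0.018 0.004
```

Emit:
move_arm(targets=[{"x":0,"y":0,"z":0,"turn":-0.05,"fingers":1}])

```text
time_s: 18.8
tool_pos: [0.532, 0.047, 0.0674]
eef_rot: [[0.813, 0.582, 0.0], [0.582, -0.813, 0.001], [0.001, -0.001, -1.0]]
wrist_force: [-2.2, 2.5, 8.4]
gripper_width: 0.156
grasp_force: 43.3
```

```bash
python3 av.py 5
```

```text
19.05 ang -0.9488 Mz 0.124 0.039 tau7 -0.195 0.341
```

Emit:
move_arm(targets=[{"x":0,"y":0,"z":0,"turn":-0.05,"fingers":1}])

```text
time_s: 19.18
tool_pos: [0.5321, 0.0471, 0.0674]
eef_rot: [[0.835, 0.55, 0.0], [0.55, -0.835, 0.001], [0.001, -0.001, -1.0]]
wrist_force: [-1.4, 3.3, 8.6]
gripper_width: 0.157
grasp_force: 43.3
```

```bash
python3 av.py 5
```

```text
19.43 ang -0.9879 Mz 0.199 0.048 tau7 -0.225 0.341
```

```bash
sed -i "s/'tau7'.*/'tau7',np.round(T,3))/" av.py; python3 av.py 3
```

```text
19.57 ang -0.988 Mz 0.218 0.023 tau7 [-0.185 -0.184 -0.185]
```

Emit:
move_arm(targets=[{"x":0,"y":0,"z":0,"turn":-0.05,"fingers":1}])

```text
time_s: 19.7
tool_pos: [0.532, 0.0471, 0.0674]
eef_rot: [[0.856, 0.517, 0.0], [0.517, -0.856, 0.001], [0.001, -0.001, -1.0]]
wrist_force: [-0.5, 1.9, 8.8]
gripper_width: 0.157
grasp_force: 43.3
```

```bash
python3 av.py 5
```

```text
19.95 ang -1.0273 Mz 0.198 0.03 tau7 [ 0.34  -0.71  -0.388 -0.249 -0.216]
```

Emit:
move_arm(targets=[{"x":0,"y":0,"z":0,"turn":-0.05,"fingers":1}])

```text
time_s: 20.08
tool_pos: [0.5321, 0.0471, 0.0674]
eef_rot: [[0.876, 0.483, 0.0], [0.483, -0.876, 0.001], [0.001, -0.001, -1.0]]
wrist_force: [-1.7, 2.8, 8.2]
gripper_width: 0.156
grasp_force: 43.3
```

```bash
python3 av.py 5
```

```text
20.32 ang -1.0665 Mz 0.187 0.048 tau7 [ 0.335 -0.725 -0.412 -0.275 -0.236]
```

Emit:
move_arm(targets=[{"x":0,"y":0,"z":0,"turn":-0.05,"fingers":1}])

```text
time_s: 20.45
tool_pos: [0.5321, 0.0471, 0.0674]
eef_rot: [[0.894, 0.448, 0.0], [0.448, -0.894, 0.001], [0.001, -0.001, -1.0]]
wrist_force: [-1.4, 3.2, 8.5]
gripper_width: 0.154
grasp_force: 43.3
```

```bash
python3 av.py 6
```

```text
20.75 ang -1.1058 Mz 0.187 0.036 tau7 [ 0.417 -0.644 -0.354 -0.221 -0.181 -0.169]
```

Emit:
move_arm(targets=[{"x":0,"y":0,"z":0,"turn":-0.05,"fingers":1}])

```text
time_s: 20.88
tool_pos: [0.5321, 0.047, 0.0674]
eef_rot: [[0.911, 0.412, 0.0], [0.412, -0.911, 0.001], [0.001, -0.001, -1.0]]
wrist_force: [-1.7, 2.7, 8.5]
gripper_width: 0.157
grasp_force: 43.2
```

```bash
python3 av.py 6
```

```text
21.18 ang -1.1453 Mz -0.005 0.031 tau7 [ 0.612 -0.467 -0.183 -0.046  0.004  0.013]
```

Clear drop at about -1.13 rad. An earlier dip came at about -0.82, one click pitch (0.31) before, so this is click 1 or 2. I'll go just past it and let go.

Emit:
move_arm(targets=[{"x":0,"y":0,"z":0,"turn":-0.04,"fingers":1},{"x":0,"y":0,"z":0,"turn":-0.08,"fingers":1}])

```text
time_s: 21.42
tool_pos: [0.5321, 0.0471, 0.0674]
eef_rot: [[0.935, 0.354, 0.0], [0.354, -0.935, 0.001], [0.001, -0.001, -1.0]]
wrist_force: [-1.3, 3.0, 9.1]
gripper_width: 0.153
grasp_force: 43.2
```

```bash
python3 av.py 6
```

```text
21.73 ang -1.2081 Mz 0.0 0.037 tau7 [ 0.333 -0.417 -0.159 -0.047 -0.013  0.002]
```

Emit:
move_arm(targets=[{"x":0,"y":0,"z":0,"turn":0,"fingers":0.7},{"x":0,"y":0,"z":0,"turn":0,"fingers":0.3},{"x":0,"y":0,"z":0,"turn":0,"fingers":0},{"x":0,"y":0,"z":0,"turn":0,"fingers":0},{"x":0,"y":0,"z":0,"turn":0,"fingers":0},{"x":0,"y":0,"z":0.05,"turn":0,"fingers":0},{"x":0,"y":0,"z":0.11,"turn":0,"fingers":0},{"x":0,"y":0,"z":0.17,"turn":0,"fingers":0}])

```text
time_s: 22.72
tool_pos: [0.5318, 0.0464, 0.196]
eef_rot: [[0.935, 0.354, -0.0], [0.354, -0.935, 0.0], [-0.0, -0.0, -1.0]]
wrist_force: [0.4, -0.8, -0.1]
gripper_width: 1.0
grasp_force: 0.0
```

Emit:
move_arm(targets=[{"x":0,"y":0.06,"z":0.06,"turn":0,"fingers":0},{"x":0,"y":0.12,"z":0.08,"turn":0,"fingers":0},{"x":0,"y":0.18,"z":0.08,"turn":0,"fingers":0},{"x":0,"y":0.24,"z":0.08,"turn":0,"fingers":0},{"x":0,"y":0.3,"z":0.08,"turn":0,"fingers":0},{"x":0,"y":0.36,"z":0.08,"turn":0,"fingers":0},{"x":0,"y":0.36,"z":0.08,"turn":0,"fingers":0}])

```text
time_s: 23.6
tool_pos: [0.5308, 0.3198, 0.2537]
eef_rot: [[0.934, 0.358, -0.001], [0.358, -0.934, 0.001], [-0.001, -0.001, -1.0]]
wrist_force: [-0.5, -0.3, 0.0]
gripper_width: 0.999
grasp_force: 0.0
```

```bash
python3 o.py
python3 - <<'E'
from h import *
a=shot('top','a5');b=shot('side','b5')
A=cv2.imread('pics/a5.png');B=cv2.imread('pics/b5.png');k=cv2.INTER_CUBIC
cv2.imwrite('pics/g5.png',np.hstack([cv2.resize(A[205:285,250:360],(495,360),interpolation=k),cv2.resize(B[130:245,265:345],(250,360),interpolation=k)]))
E
```

```text
23.6 [0.5308 0.3198 0.2537] ang -1.204 F [-0.5 -0.3  0. ] M [-0.004  0.017  0.026] q7 -1.69 0.999 0.0
```

View pics/g5.png

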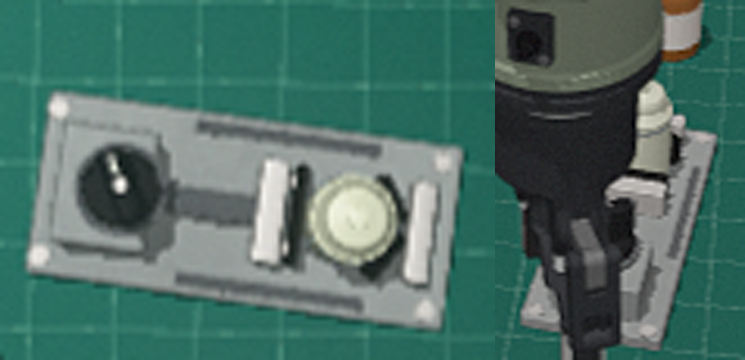

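The top view shows the jar upright at crop (353,220), held between the jaw at (290,215) and the V stop at (400,230). The knob is free and the arm is clear, so I'm handing in.

```bash
python3 -c "
from workcell import *
print(hand_in())"
```

```text
the job is handed in; nothing more can be done
None
```

I handed the job in with the jar standing upright, clamped between the jaw and the V stop. I felt two ratchet clicks; the first was less distinct than the second. The knob is released and the arm is clear; the hand-in returned no verdict.

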